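# Check a metal-tester probe in its slot, then hover it over a brass plaque

## Robot

A 6-joint arm with a two-finger parallel gripper is mounted at the origin on the work surface. World frame = base frame: x ahead of the robot, y to its left, z up, the work surface at z = 0. Lengths are in m, angles in degrees, forces in N, time in s.
With the tool pointing down it reaches from about 0.25 to 0.725 m from the base axis. Payload 9.7 kg.
Tool frame: the origin (TCP) lies midway between the tips of the shut fingers; the grasp point (between the pads) lies 19 mm behind it (bot.grasp_offset is the distance from the TCP to the grasp point, in m); z points along the fingers, x is the direction in which the jaws open and shut, and the axes are right-handed (so a half turn about z gives the same grasp; the last joint's range is limited). The gripper opens to 85 mm and grips with 20 to 120 N. Pads are 22 mm wide; open, the fingers measure 114 mm over their backs; the gripper's body (76 mm by 85 mm) begins 54 mm behind the grasp point. The pads swing forward as they close: fully open they stand 13 mm farther back than shut.
Start: joints at [71.734, 4.979, 10.078, 95.1, 0, 90], TCP at [0.172, 0.522, 0.231] pointing down, gripper open.
Joint ranges: [-179.16, 179.16], [-48.56, 103.87], [-65.8, 70.77], [-126.05, 130.52], [-82.76, 87.17], [-180, 180]. Speed limits (degrees/s): [127.2, 127.2, 147.25, 180, 180, 180].

## Interface

Orientations are given as [roll, pitch, yaw] about the fixed x, y, z axes, in that order (R = Rz(yaw) Ry(pitch) Rx(roll)).
In Python, from workcell import bot gives the robot as it stands.
- The arm moves only by the tool send_rows, never from a script. Its argument "targets" is a list of rows, each a list of 5 numbers: the closure, from 0 (fully open) to 1 (shut), then the shift along the world's x, y, z in mm, then the turn about the world's z in degrees. A call has 1 to 10 rows; each row is the pose to reach, as a shift and turn from the pose commanded when the call began; what a row does not reach only later rows make up. A row lasts 1/8 s, in which the tool goes at most 62.5 mm and 10.7 degrees, less where a joint would pass 70% of its speed; a pose out of reach is approached as far as the arm can. A call with a gripper value outside its range is refused whole. The fingers move at their own pace and stop on an object; "squeeze" is the grip in N (left out, the last holds). Time passes only in rows, so rows that repeat a pose let the fingers close. It gives the time, the measured TCP pose, the force and the opening at its end, in the units of the state.
- bot.get_obs(): the state, without advancing time (a new reading comes with each control period).
- bot.camera(name): name is "scene" or "top" or "wrist"; returns a dict with "pixels" (384x512x3 uint8, red, green, blue), "intrinsics" (3x3 intrinsics, pixels), "view" (4x4, takes a point from world to camera coordinates); the wrist camera has in their place "mount" (4x4, takes a point from camera to tool coordinates, whose origin is the TCP and whose axes are the tool frame's). Camera axes: x right, y down, z forward; pixel columns grow to the right and rows downward; lengths in m; the calibration is good to about 2 mm. A picture is of the moment at which its call begins: read the wrist's pose just before it. There is no depth.
- bot.job_done(): hands the job in, once; it reports no verdict.
The state is a dict: "time": time; "q": joint angles; "qd": joint speeds; "joint_efforts": joint torques, N m; "ee_pos": TCP position; "tcp_rot": TCP orientation; "wrist_force": force on the tool from outside, world axes, zero at the start; "torque": the same for the moment, N m; "opening": finger opening in m.
Only numpy, scipy, OpenCV 4.12 (cv2) and the standard library are available. Lean on these libraries where they do the work, as an engineer would, in place of code of your own. Each camera call takes 0.05 s, during which the arm holds its last target.

## Task

Take the flat-bladed probe out of its wooden holder, lower its blade into the slot of the white metal tester as far as the line on the blade (20 mm deep) and keep it there for a full second to let the tester zero itself. Then carry the probe clear of the ring displays, over the rim of the wooden case, and hold it upright, blade down, with its tip about 8 mm above the middle of the oblong brass plaque (not the round medals), the blade's width running along the plaque's long side. Do not touch the plaque or disturb the medals and ring displays, and finish while still holding the probe still in the air there: do not put it down or let go.

Things in the scene. Friction and masses are not known exactly. Their poses are not given: they have to be found in the camera images.
- probe_grip (a point): Centre of the probe's grey handle, 81 mm above its blade's tip. Handle 30 x 20 x 60 mm: x = the blade's width, y = its thickness, z = up, from tip to handle. A black collar 36 x 30 x 6 mm lies under the handle, the blade under that. Loose, about 0.08 to 0.17 kg; starts upright, blade down, in the holder, its collar resting on the holder's top. Same if turned half round.
- probe_tip (a point): Centre of the lower end of the probe's steel blade; axes as the probe's. The blade is 20 mm wide (x), 4 mm thick (y) and 45 mm long (z) up to the collar, with a dark line round it 20 mm above the tip.
- holder_top (a point): Centre of the top face of the probe's fixed holder, a dark wooden block 80 x 66 x 60 mm (x, y, z) with a pocket 26 mm (x) by 12 mm (y), 50 mm deep, in which the blade hangs. At the start the probe's handle centre is 36 mm above this point.
- tester_slot (a point): Centre of the slot's mouth in the flat top of the fixed white plastic tester, 130 x 96 x 50 mm (x, y, z). x = along the slot, y = across it, z = up. The slot is 26 mm long, 8 mm wide, 38 mm deep, straight down, with a thin black border; it lies 25 mm from the top's middle towards the +x end. The other end has a dark display panel and three small buttons.
- plaque_top (a point): Middle of the top of the oblong brass plaque, loose, lying face up on the case's floor: 54 mm (x) by 30 mm (y) by 6 mm high, 0.06 kg; x = its long side, z = up. It and the two round medals lie in any of three places along the case.
- medal_big: Round brass medal, 40 mm across, 4 mm thick, loose in the case; origin at the centre of its underside. Bystander.
- medal_small: Round brass medal, 30 mm across, 4 mm thick, loose in the case; origin at the centre of its underside. Bystander.
- case: Open wooden case, fixed, 170 mm (x) by 240 mm (y) by 45 mm high, walls and floor 9 mm thick, grey lining; origin at the centre of its underside.
- cone_near: Loose black cone-shaped ring display, 42 mm across the foot, 98 mm high, standing beside the case on the side of the tester and holder; origin at the centre of its underside. Bystander.
- cone_far: The other, identical ring display, farther from the robot. Bystander.
There are look-alikes about, which are no part of the job. What is shaped like the part that bears probe_grip but orange or purple is not meant.

How it is judged:
By the outcome, as a careful person would: the job done as asked, in the order asked, and still so for the second after the job is handed in, while the arm keeps its last pose, push and grip.
It also fails if it takes over 51 s, if anything falls off the work surface, if the arm or the gripper's body presses on something with over 40 N, if the wrist force passes 120 N, or if a joint passes its speed limit or range.

## Working session

There is one attempt and no reset: what is moved stays moved. The work goes in short steps, Python scripts to look and compute and a tool call to move; the robot and the scene stay as the last step left them, time stands still between calls to the robot, and variables do not carry over. Pictures are saved under pics/ and viewed, and the job is handed in when it is done.

Besides the shell and the picture viewer there is one more tool, called as name(argument=value, ...), one argument or row to a line, values as JSON. send_rows: Moves the arm, as the interface text tells. Its arguments: {"type":"object","properties":{"targets":{"type":"array","items":{"type":"array","items":{"type":"number"}}},"squeeze":{"type":"number"}},"required":["targets"]}

```bash
mkdir -p pics; ls
python3 - <<'E'
from workcell import bot
import cv2
o=bot.get_obs();print(o)
for n in("scene","top","wrist"):
    c=bot.camera(n);cv2.imwrite(f"pics/{n}0.png",c["pixels"][:,:,::-1])
    print(n,c["intrinsics"],c.get("view"),c.get("mount"))
E
```

```text
pics
{'time': 0.0, 'q': array([7.17350234e+01, 5.01174526e+00, 1.00335629e+01, 9.50985016e+01,
       1.26562580e-03, 8.99994594e+01]), 'qd': array([-0.01322684, -0.04322283, -0.03564489, -0.00914347, -0.05149111,
       -0.02215665]), 'joint_efforts': array([-7.40297328e-04, -5.20385420e+01,  4.64806259e+01,  1.62998523e-02,
       -8.91265540e-05, -1.94978199e-06]), 'ee_pos': array([0.17229978, 0.52207673, 0.23056889]), 'tcp_rot': array([-1.79998734e+02,  7.66839414e-02,  7.17355640e+01]), 'wrist_force': array([-0.1627571 ,  0.91133997,  0.15551498]), 'torque': array([-0.0553677 , -0.08250529, -0.01426061]), 'opening': 0.08528522158662907}
scene [[382.54732399   0.         257.58507936]
 [  0.         382.54732399 197.71579127]
 [  0.           0.           1.        ]] [[-0.69691956  0.71700274  0.0144982   0.34754752]
 [ 0.4491789   0.45217874 -0.77056648 -0.18217068]
 [-0.55905405 -0.53051057 -0.63719471  1.2633842 ]
 [ 0.          0.          0.          1.        ]] None
top [[437.88358399   0.         256.74575542]
 [  0.         437.88358399 188.11593813]
 [  0.           0.           1.        ]] [[ 0.0095032  -0.99989704  0.01075192 -0.02166452]
 [-0.99271336 -0.01072552 -0.12002149  0.51026275]
 [ 0.12012445 -0.00953299 -0.99271307  1.03589472]
 [ 0.          0.          0.          1.        ]] None
wrist [[269.17263319   0.         253.65591315]
 [  0.         269.17263319 192.23294681]
 [  0.           0.           1.        ]] None [[ 9.99999482e-01 -1.00637646e-03 -1.55248493e-04 -2.15531281e-04]
 [ 1.00626818e-03  9.53300612e-01  3.02021409e-01 -7.74034612e-02]
 [-1.55948751e-04 -3.02021409e-01  9.53301130e-01 -1.43650151e-01]
 [ 0.00000000e+00  0.00000000e+00  0.00000000e+00  1.00000000e+00]]
```

View pics/scene0.png

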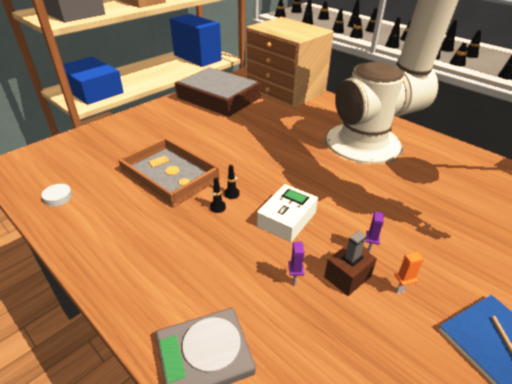

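View pics/top0.png

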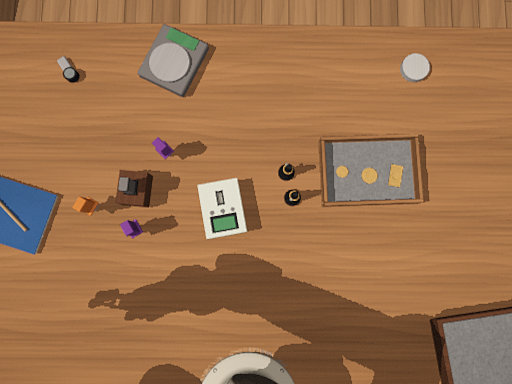

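View pics/wrist0.png

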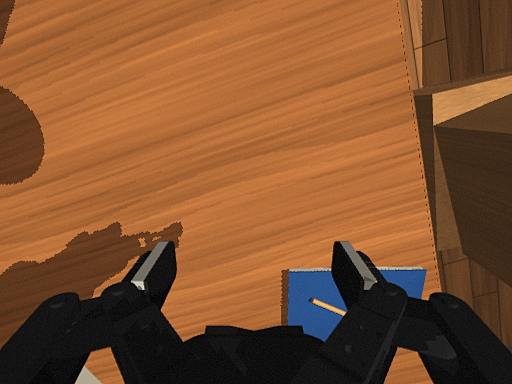

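The top picture has grey and black pieces in the dark block at (130,187), purple look-alikes at (163,147) and (131,229), an orange one at (85,205), and a grey/black torch-like thing at (68,70). The grey handle standing in the dark wooden holder fits. I'll confirm it and measure from enlarged crops.

Run:
```python
import cv2,numpy as np
t=cv2.imread("pics/top0.png");s=cv2.imread("pics/scene0.png")
z=lambda i,x,y,w,h,k:cv2.resize(i[y:y+h,x:x+w],None,fx=k,fy=k,interpolation=cv2.INTER_CUBIC)
cv2.imwrite("pics/c1.png",z(t,105,160,60,55,10))
cv2.imwrite("pics/c2.png",z(t,190,170,66,75,8))
cv2.imwrite("pics/c3.png",z(t,270,125,160,90,5))
cv2.imwrite("pics/c4.png",z(s,250,180,130,115,5))
```

```text
(no output)
```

View pics/c1.png

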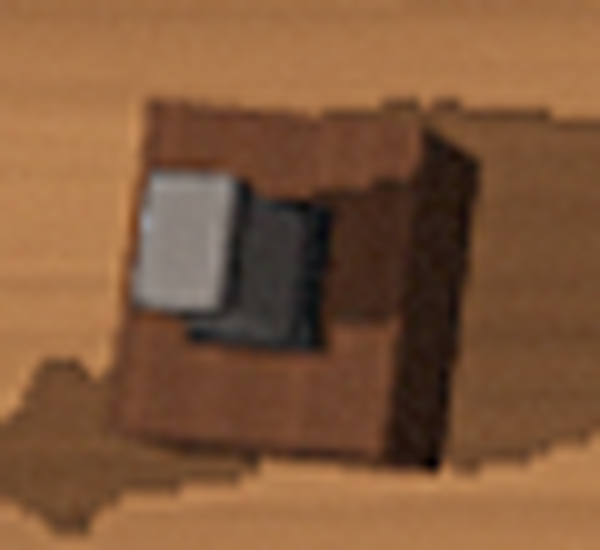

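View pics/c2.png

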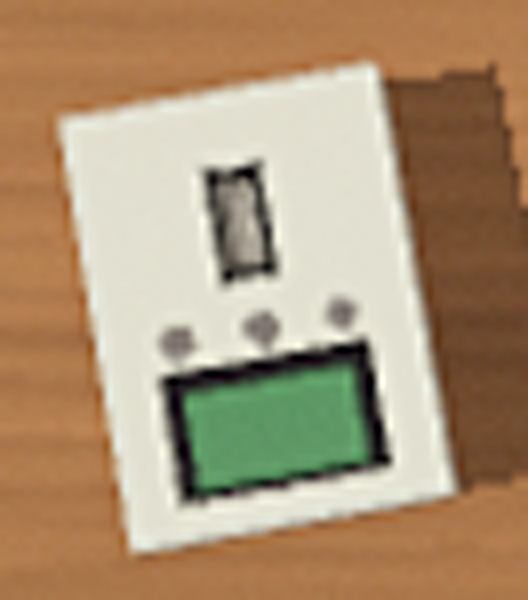

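View pics/c3.png

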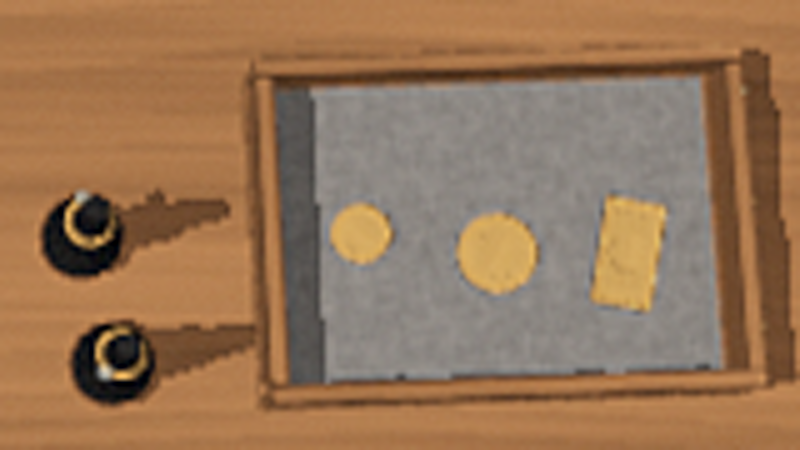

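View pics/c4.png

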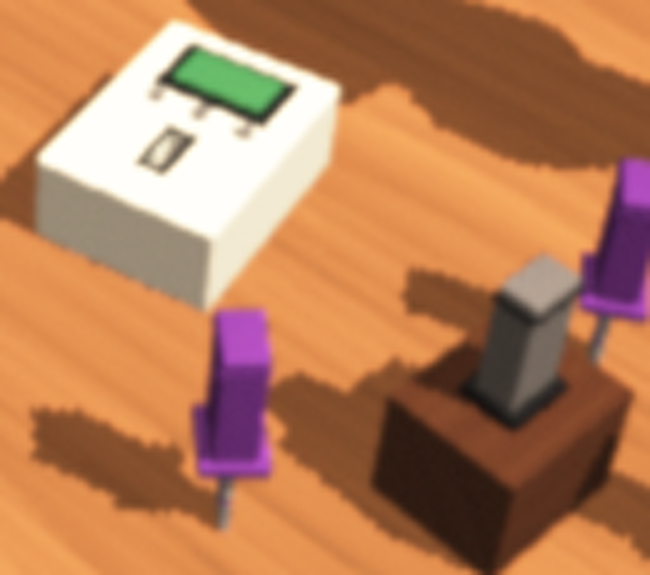

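Confirmed: the grey handle on its black collar stands in the dark holder. Next I'll measure everything with masks and rays.

```bash
cat > h.py <<'E'
import cv2,numpy as np
def ray(c,uv):
    K=c["intrinsics"];V=c["view"];R=V[:3,:3];t=V[:3,3]
    d=R.T@np.linalg.solve(K,[uv[0],uv[1],1]);return -R.T@t,d
def onz(c,uv,z):
    o,d=ray(c,uv);return o+d*(z-o[2])/d[2]
def proj(c,p):
    q=c["intrinsics"]@(c["view"][:3,:3]@np.array(p)+c["view"][:3,3]);return q[:2]/q[2]
def poly(c,mask,z,ox=0,oy=0,close=0):
    cs,_=cv2.findContours(mask.astype(np.uint8),cv2.RETR_EXTERNAL,cv2.CHAIN_APPROX_NONE)
    k=max(cs,key=cv2.contourArea)
    P=np.array([onz(c,(p[0][0]+ox,p[0][1]+oy),z)[:2] for p in k])*1000
    r=cv2.minAreaRect(P.astype(np.float32)); m=cv2.moments(k)
    b=cv2.boxPoints(r);e=[b[1]-b[0],b[2]-b[1]];L=max(e,key=np.linalg.norm)
    ang=(np.degrees(np.arctan2(L[1],L[0]))+90)%180-90
    cen=onz(c,(m['m10']/m['m00']+ox,m['m01']/m['m00']+oy),z)*1000
    return dict(px=(round(m['m10']/m['m00']+ox,1),round(m['m01']/m['m00']+oy,1)),rect=np.round(r[0],1),size=np.round(r[1],1),ang=round(float(ang),1),cen=np.round(cen[:2],1))
E
python3 - <<'E'
from workcell import bot
from h import *
c=bot.camera("top");im=c["pixels"];hsv=cv2.cvtColor(im,cv2.COLOR_RGB2HSV).astype(int);H,S,V=hsv[...,0],hsv[...,1],hsv[...,2]
def sub(m,x,y,w,h,z,n):print(n,poly(c,m[y:y+h,x:x+w],z,x,y))
sub((S<60)&(V>120),105,160,60,55,.126,"handle top")
sub((V<78)&(S<90),105,160,40,55,.066,"collar-ish")
sub((S<60)&(V>180),190,170,66,75,.05,"tester")
sub(~((S<60)&(V>180)),210,188,18,20,.05,"slot")
sub((H>35)&(H<85)&(S>80),190,200,66,45,.05,"display")
sub((S>100)&(V>170)&(H<35),383,155,30,40,.015,"plaque")
sub((S>100)&(V>170)&(H<35),355,155,27,40,.013,"big")
sub((S>100)&(V>170)&(H<35),332,155,20,40,.013,"small")
sub((V<60),275,160,25,23,.01,"coneA");sub((V<60),275,184,28,25,.01,"coneB")
for p in((120,170.5),(147,171),(117,203.5),(143.3,206.5)):print("holder",onz(c,p,.06)*1000)
for p in((320.5,139),(419,136),(323,206),(423,201)):print("case",onz(c,p,.045)*1000)
E
```

```text
handle top {'px': (122.7, 183.9), 'rect': array([505.2, 281.5]), 'size': array([18.1, 27.8]), 'ang': -4.5, 'cen': array([505.1, 281.1])}
collar-ish {'px': (131.6, 187.1), 'rect': array([506.4, 280. ]), 'size': array([31.4, 34.4]), 'ang': -8.9, 'cen': array([505.4, 277.9])}
tester {'px': (221.4, 207.9), 'rect': array([460.2,  67.1]), 'size': array([132. ,  96.6]), 'ang': 10.8, 'cen': array([459.8,  67.3])}
slot {'px': (219.6, 197.5), 'rect': array([484.7,  72.1]), 'size': array([34.4, 18. ]), 'ang': 10.5, 'cen': array([484.6,  72.1])}
display {'px': (224.1, 223.2), 'rect': array([423.9,  60.1]), 'size': array([30.7, 51.9]), 'ang': -79.1, 'cen': array([423.8,  60.3])}
plaque {'px': (395.2, 175.4), 'rect': array([ 548.3, -361.1]), 'size': array([29.5, 54. ]), 'ang': -10.2, 'cen': array([ 548.1, -361. ])}
big {'px': (368.9, 175.1), 'rect': array([ 547.5, -294.9]), 'size': array([37.5, 38.1]), 'ang': -1.3, 'cen': array([ 548.4, -296. ])}
small {'px': (341.6, 171.3), 'rect': array([ 557.3, -228.3]), 'size': array([28.1, 27. ]), 'ang': 44.7, 'cen': array([ 557.2, -227.8])}
coneA {'px': (285.0, 174.5), 'rect': array([552. , -89.4]), 'size': array([37.7, 33.9]), 'ang': 73.7, 'cen': array([547.9, -86.9])}
coneB {'px': (291.8, 198.0), 'rect': array([ 490.5, -105.6]), 'size': array([37.3, 37.3]), 'ang': -0.1, 'cen': array([ 489.2, -103.9])}
holder [545.52164987 308.63880023  60.        ]
holder [545.0391085  244.70580384  60.        ]
holder [466.95030606 311.98791722  60.        ]
holder [460.52258455 250.04296994  60.        ]
case [ 631.16169903 -170.79446779   45.        ]
case [ 641.57384868 -412.42977387   45.        ]
case [ 467.30446152 -175.48202151   45.        ]
case [ 481.8546248  -416.47271255   45.        ]
```

send_rows(
  targets=[
    [0,45,-30,0,2],
    [0,90,-60,0,4],
    [0,135,-95,0,6],
    [0,180,-130,0,8],
    [0,225,-165,0,10],
    [0,270,-200,0,12],
    [0,310,-228,0,13],
    [0,333,-242,0,13],
    [0,333,-242,0,13],
    [0,333,-242,0,13],
  ],
)

```text
time: 1.45
ee_pos: [0.505, 0.2805, 0.2311]
tcp_rot: [-180.0, 0.0, 84.7]
wrist_force: [-0.5, -0.3, 0.3]
opening: 0.0853
```

```bash
cat >> h.py <<'E'
from scipy.spatial.transform import Rotation as Ro
def wristcam(bot):
    o=bot.get_obs();c=bot.camera("wrist")
    T=np.eye(4);T[:3,:3]=Ro.from_euler("xyz",o["tcp_rot"],degrees=True).as_matrix();T[:3,3]=o["ee_pos"]
    c["view"]=np.linalg.inv(T@c["mount"]);return o,c
E
python3 - <<'E'
from workcell import bot
from h import *
o,c=wristcam(bot);print(o["time"],o["ee_pos"],o["tcp_rot"],o["wrist_force"])
cv2.imwrite("pics/w1.png",c["pixels"][:,:,::-1])
print(proj(c,(.505,.281,.126)),proj(c,(.505,.281,.06)))
E
```

```text
1.45 [0.50496564 0.28049872 0.23112389] [-1.79970039e+02  7.26821960e-03  8.47330708e+01] [-0.53486143 -0.26385726  0.33563632]
[254.41344283 190.91900226] [254.26939228 174.61408527]
```

View pics/w1.png

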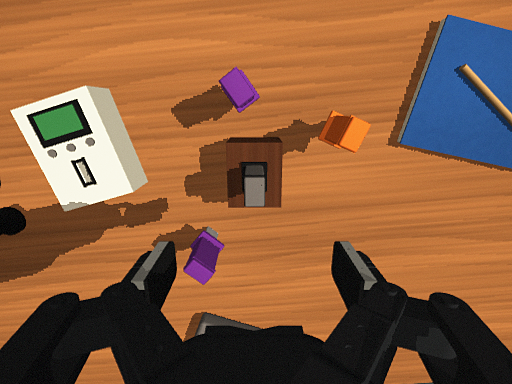

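The handle is centred at about (255,185) and lined up with the jaws. The purple look-alikes at (205,257) and (238,90) are clear of the finger path. I'll measure handle and slot here as a cross-check.

Run:
```python
from workcell import bot
from h import *
o,c=wristcam(bot);im=c["pixels"];hsv=cv2.cvtColor(im,cv2.COLOR_RGB2HSV).astype(int);H,S,V=hsv[...,0],hsv[...,1],hsv[...,2]
cv2.imwrite("pics/w1c.png",cv2.resize(im[130:215,215:295,::-1],None,fx=7,fy=7,interpolation=cv2.INTER_CUBIC))
def sub(m,x,y,w,h,z,n):print(n,poly(c,m[y:y+h,x:x+w],z,x,y))
print(V[165:210,255],S[165:210,255])
sub((S<60)&(V>120),235,150,40,60,.126,"handle top")
sub((S<60)&(V>170),0,80,150,135,.05,"tester")
sub(~((S<60)&(V>170)),68,157,32,32,.05,"slot")
for p in((226,137),(282,137.5),(228,207.5),(282,207)):pass
```

```text
[ 45  69  70  62  65  68  68  65  69  61  32  33  80 125 135 137 130 130
 133 134 132 131 135 133 134 130 131 134 132 136 129 135 129 134 138 132
 132 137 129 131 128  90 120 201 190] [ 40  30  44  41  27  41  38  31  48  42  48  31  48  39  40  37  45  41
  38  38  39  43  40  44  38  37  41  40  43  45  43  43  42  38  46  41
  41  45  42  35  34  42 198 174 173]
handle top {'px': (254.3, 191.3), 'rect': array([505.6, 280.8]), 'size': array([17.4, 27.6]), 'ang': -4.7, 'cen': array([505.3, 281.1])}
tester {'px': (81.2, 145.3), 'rect': array([457.8,  77.6]), 'size': array([130.3, 119.1]), 'ang': 10.8, 'cen': array([452.2,  77.6])}
slot {'px': (83.4, 171.7), 'rect': array([484.6,  71.2]), 'size': array([35.8, 18. ]), 'ang': 10.8, 'cen': array([484.2,  71. ])}
```

View pics/w1c.png

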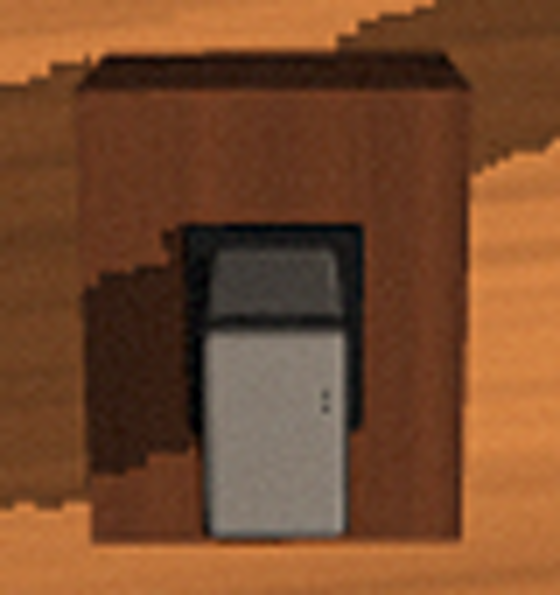

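send_rows(
  targets=[
    [0,0,0.7,-40,0],
    [0,0,0.7,-80,0],
    [0,0,0.7,-115,0],
    [0,0,0.7,-140,0],
    [0,0,0.7,-151,0],
    [0,0,0.7,-151,0],
  ],
)

```text
time: 2.3
ee_pos: [0.5049, 0.2813, 0.0803]
tcp_rot: [-180.0, 0.0, 84.8]
wrist_force: [0.8, 0.6, 0.3]
opening: 0.0855
```

send_rows(
  targets=[
    [0.4,0,0,0,0],
    [0.6,0,0,0,0],
    [0.8,0,0,0,0],
    [1,0,0,0,0],
    [1,0,0,0,0],
    [1,0,0,0,0],
    [1,0,0,0,0],
    [1,0,0,0,0],
  ],
  squeeze=50,
)

```text
time: 3.3
ee_pos: [0.5056, 0.281, 0.0807]
tcp_rot: [180.0, -0.0, 84.7]
wrist_force: [0.4, -0.9, 5.9]
opening: 0.0195
```

send_rows(
  targets=[
    [1,0,0,8,0],
    [1,0,0,20,0],
    [1,0,0,40,0],
    [1,0,0,65,0],
    [1,0,0,90,0],
    [1,0,0,110,0],
    [1,0,0,120,0],
    [1,0,0,120,0],
  ],
)

```text
time: 4.3
ee_pos: [0.5056, 0.2811, 0.2008]
tcp_rot: [180.0, -0.0, 84.7]
wrist_force: [0.0, -0.2, -1.4]
opening: 0.0193
```

send_rows(
  targets=[
    [1,-1,-20,0,1],
    [1,-3,-50,0,4],
    [1,-7,-90,0,7],
    [1,-11,-130,0,10],
    [1,-16,-170,0,13],
    [1,-20,-200,0,15],
    [1,-20.5,-209,0,16],
    [1,-20.5,-209,0,16],
    [1,-20.5,-209,0,16],
  ],
)

```text
time: 5.42
ee_pos: [0.4849, 0.0728, 0.1999]
tcp_rot: [-180.0, -0.0, 100.8]
wrist_force: [0.7, 0.4, -0.9]
opening: 0.0198
```

Run:
```python
from workcell import bot
from h import *
o,c=wristcam(bot);print(o["time"],o["ee_pos"],o["tcp_rot"],o["wrist_force"],o["opening"])
cv2.imwrite("pics/w2.png",c["pixels"][:,:,::-1])
for n in("scene","top"):
    d=bot.camera(n);im=d["pixels"][:,:,::-1]
    t=o["ee_pos"];print(n,proj(d,t),proj(d,t-[0,0,.065]),proj(d,(.4847,.0718,.05)))
    x,y=proj(d,t-[0,0,.05]).astype(int)
    cv2.imwrite(f"pics/{n}2.png",cv2.resize(im[y-50:y+50,x-60:x+60],None,fx=6,fy=6,interpolation=cv2.INTER_CUBIC));print(x-60,y-50)
```

```text
5.425 [0.48493354 0.07277409 0.1999451 ] [-1.79974692e+02 -1.53017795e-02  1.00750970e+02] [ 0.71746298  0.3542473  -0.93678932] 0.019842389161669027
scene [287.52421672 158.12490372] [285.67963908 182.09709092] [283.27856628 209.94308864]
226 126
top [213.84964737 190.11438248] [216.4154889  193.54031274] [219.69747278 197.48082573]
155 142
```

View pics/w2.png

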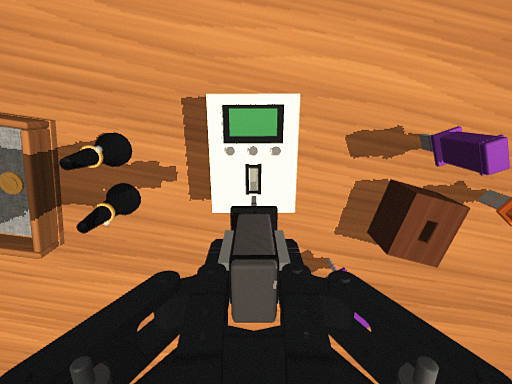

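View pics/scene2.png

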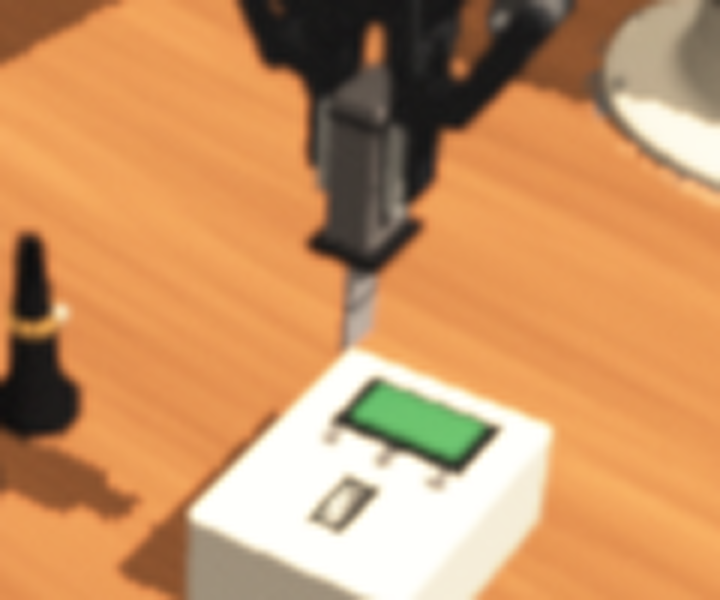

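View pics/top2.png

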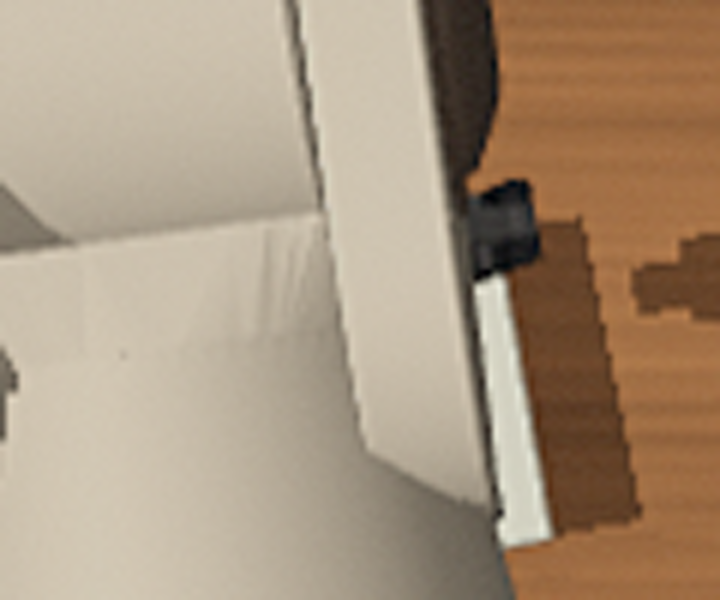

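Run:
```python
from workcell import bot
from h import *
o,c=wristcam(bot);im=c["pixels"];hsv=cv2.cvtColor(im,cv2.COLOR_RGB2HSV).astype(int);H,S,V=hsv[...,0],hsv[...,1],hsv[...,2]
print(o["ee_pos"],o["tcp_rot"])
cv2.imwrite("pics/w3.png",cv2.resize(im[155:225,215:295,::-1],None,fx=8,fy=8,interpolation=cv2.INTER_CUBIC))
def sub(m,x,y,w,h,z,n):print(n,poly(c,m[y:y+h,x:x+w],z,x,y))
sub(~((S<60)&(V>170)),240,158,28,36,.05,"slot")
sub((H>35)&(H<85)&(S>80),215,95,80,60,.05,"disp")
t=o["ee_pos"];R=Ro.from_euler("xyz",o["tcp_rot"],degrees=True).as_matrix()
for dx in(-2,2):
  for dy in(-10,10):print(dx,dy,proj(c,t+R@np.array([dx,dy,65.7])/1000),proj(c,t+R@np.array([dx,dy,45.7])/1000))
b=lambda m:None
for r in range(193,208):print(r,V[r,244:266])
```

```text
[0.48494121 0.07274179 0.20009076] [-1.79982710e+02 -4.63241629e-03  1.00787139e+02]
slot {'px': (253.0, 178.6), 'rect': array([484.7,  71.9]), 'size': array([33.9, 17.9]), 'ang': 11.2, 'cen': array([484.5,  71.7])}
disp {'px': (252.8, 121.8), 'rect': array([424.1,  60.3]), 'size': array([28.7, 51.4]), 'ang': -79.3, 'cen': array([423.7,  60. ])}
-2 -10 [251.39400757 193.57217433] [251.17805511 201.79365092]
-2 10 [251.4784294  216.24479839] [251.27655969 226.31524608]
2 -10 [256.28908146 193.56755985] [256.53771004 201.78865568]
2 10 [256.24265503 216.24044746] [256.47974763 226.31056228]
193 [255 220  37   0   0 128 134 136 136 135 137 135 137  93  10   0   0 248
 255 255 254 253]
194 [255 244 188 184 180 255 255 255 255 255 255 255 255 254 199 188 174 253
 255 254 253 253]
195 [255 255 255 255 255 255 255 255 254 253 254 249 255 255 255 255 255 255
 255 254 253 253]
196 [254 255 255 255 255 255 255 236  95  71  74  72 252 255 255 255 255 254
 254 254 253 253]
197 [253 254 254 254 254 255 255 231 105  91  92  86 232 255 255 254 254 254
 254 253 254 253]
198 [253 253 254 253 254 255 
[... 152 characters left out ...]
254 253]
200 [253 253 253 253 254 255 255 203  96  97  98  88 234 255 255 254 253 253
 253 253 254 254]
201 [253 253 253 253 254 255 255 201 100  99 105  91 240 255 255 254 253 253
 253 253 254 253]
202 [253 253 254 254 254 255 255 189  78  83  88  77 225 255 255 254 253 253
 253 254 253 253]
203 [254 254 254 254 254 255 255 127  16  46  46  29 150 255 255 255 254 254
 254 254 254 254]
204 [255 255 255 255 255 255 255 152  93 110 117 107 155 255 255 255 255 255
 255 255 255 255]
205 [255 255 255 255 255 255 255 142  85  97 100  92 146 255 255 255 255 255
 255 255 255 255]
206 [0 0 0 0 0 0 0 0 2 0 4 0 0 0 0 0 0 0 0 0 0 0]
207 [10 13 11 11  5 10 11 13 15 14 10 19 16 14 10 14 12  5  9  9 10 11]
```

View pics/w3.png

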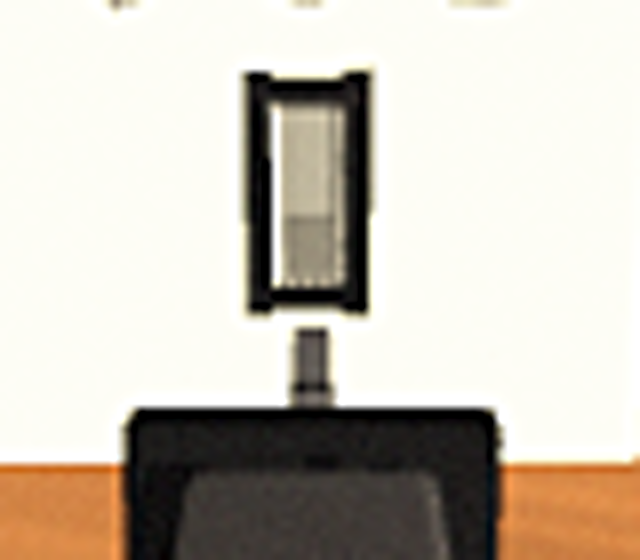

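The blade (columns 251–256, tip edge at row 195.5) is aligned with the slot (centre about 253,179). A small correction is needed, and I'll check once more just above the mouth.

send_rows(
  targets=[
    [1,-1.3,-0.9,-25,0],
    [1,-1.3,-0.9,-50,0],
    [1,-1.3,-0.9,-70,0],
    [1,-1.3,-0.9,-76,0],
    [1,-1.3,-0.9,-76,0],
    [1,-1.3,-0.9,-76,0],
  ],
)

```text
time: 6.38
ee_pos: [0.484, 0.0712, 0.1252]
tcp_rot: [179.9, 0.0, 100.7]
wrist_force: [0.3, 0.9, -1.8]
opening: 0.0196
```

Run:
```python
from workcell import bot
from h import *
o,c=wristcam(bot);im=c["pixels"]
print(o["ee_pos"],o["tcp_rot"],o["wrist_force"])
t=o["ee_pos"];R=Ro.from_euler("xyz",o["tcp_rot"],degrees=True).as_matrix()
a=cv2.resize(im[130:230,205:305,::-1],None,fx=5,fy=5,interpolation=cv2.INTER_CUBIC)
d=bot.camera("scene");x,y=proj(d,t-[0,0,.06]).astype(int);print(x-50,y-50,proj(d,t-[0,0,.0657]),proj(d,(.4846,.0718,.05)))
b=cv2.resize(d["pixels"][y-50:y+50,x-50:x+50,::-1],None,fx=6,fy=6,interpolation=cv2.INTER_CUBIC)
cv2.imwrite("pics/w4.png",a);cv2.imwrite("pics/s4.png",b)
for dy in(-10,10):print(dy,proj(c,t+R@np.array([0,dy,65.7])/1000),proj(c,t+R@np.array([0,dy,45.7])/1000))
```

```text
[0.48404237 0.07122905 0.1252432 ] [1.79923738e+02 3.17481276e-03 1.00741144e+02] [ 0.29250502  0.93990701 -1.76262525]
233 154 [283.50828256 206.71672342] [283.30590897 209.92372119]
-10 [253.84236274 193.56768055] [253.85874296 201.78875906]
10 [253.86133844 216.24050272] [253.87898882 226.31058925]
```

View pics/w4.png

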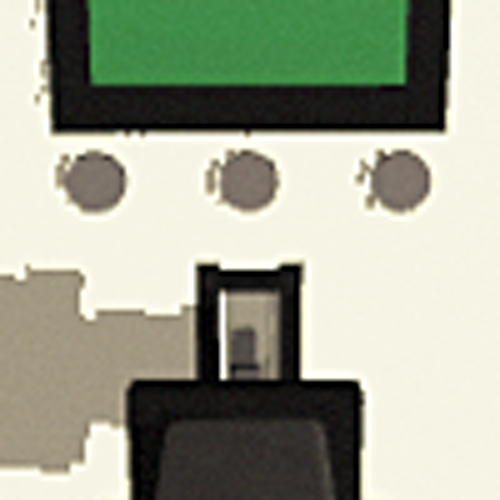

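View pics/s4.png

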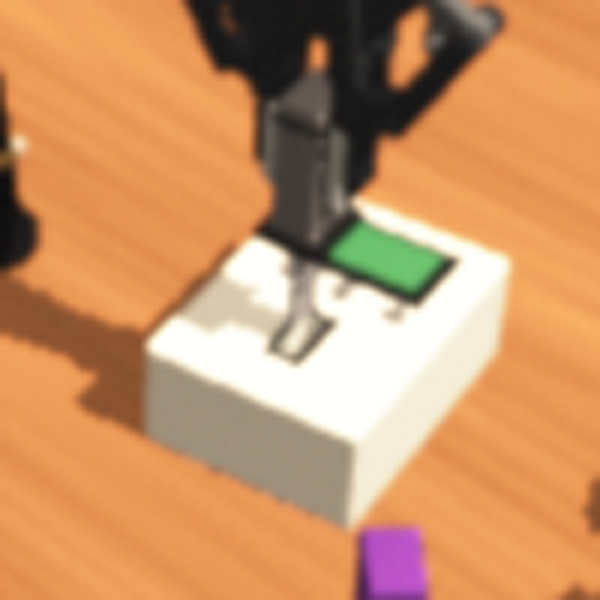

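The blade sits about 1 px left of the slot's centre line (253.8 against 254.9) and is fine along its length. I'll correct by +0.8 mm in y and -0.5 mm in x, then lower it.

send_rows(
  targets=[
    [1,-0.5,0.8,0,0],
    [1,-0.5,0.8,-3,0],
    [1,-0.5,0.8,-7,0],
    [1,-0.5,0.8,-11,0],
    [1,-0.5,0.8,-15,0],
    [1,-0.5,0.8,-15,0],
  ],
)

```text
time: 7.22
ee_pos: [0.4828, 0.0718, 0.1088]
tcp_rot: [-180.0, -0.0, 100.7]
wrist_force: [0.2, -0.4, -0.8]
opening: 0.0193
```

Run:
```python
from workcell import bot
from h import *
o,c=wristcam(bot);im=c["pixels"]
print(o["ee_pos"],o["tcp_rot"],o["wrist_force"],o["torque"])
a=cv2.resize(im[160:225,220:290,::-1],None,fx=8,fy=8,interpolation=cv2.INTER_CUBIC)
cv2.imwrite("pics/w5.png",a)
```

```text
[0.4828388  0.07182799 0.10881701] [-1.79958483e+02 -2.80233188e-04  1.00729714e+02] [ 0.17346514 -0.40890489 -0.84494986] [-0.00122257 -0.03828919  0.01552946]
```

View pics/w5.png

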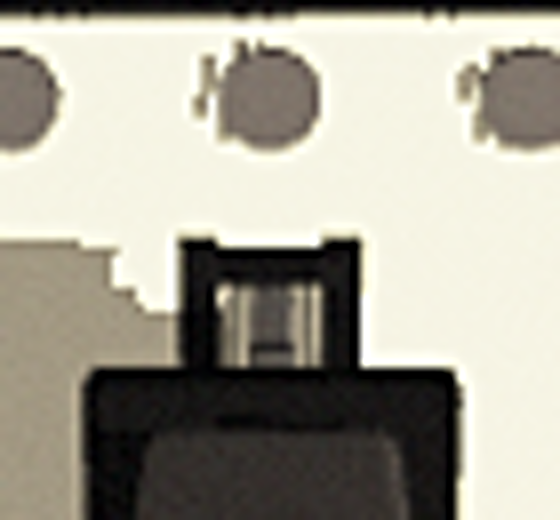

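The blade has entered the slot, centred and with no contact force. Lowering to the line.

send_rows(
  targets=[
    [1,0.3,0,-4,0],
    [1,0.3,0,-8,0],
    [1,0.3,0,-12,0],
    [1,0.3,0,-13,0],
    [1,0.3,0,-13,0],
    [1,0.3,0,-13,0],
  ],
)

```text
time: 8.02
ee_pos: [0.4835, 0.0719, 0.0964]
tcp_rot: [180.0, 0.0, 100.7]
wrist_force: [-0.6, -0.2, -0.8]
opening: 0.0196
```

Run:
```python
from workcell import bot
from h import *
o,c=wristcam(bot);im=c["pixels"]
print(o["ee_pos"],o["tcp_rot"],o["wrist_force"],o["torque"])
cv2.imwrite("pics/w6.png",cv2.resize(im[160:225,220:290,::-1],None,fx=8,fy=8,interpolation=cv2.INTER_CUBIC))
d=bot.camera("scene");b=cv2.resize(d["pixels"][170:240,250:330,::-1],None,fx=8,fy=8,interpolation=cv2.INTER_CUBIC)
cv2.imwrite("pics/s6.png",b)
```

```text
[0.48348001 0.07190086 0.09644022] [1.79985110e+02 1.60575726e-03 1.00735626e+02] [-0.6161072  -0.24509867 -0.75277441] [-0.01571665 -0.00779797 -0.02218033]
```

View pics/w6.png

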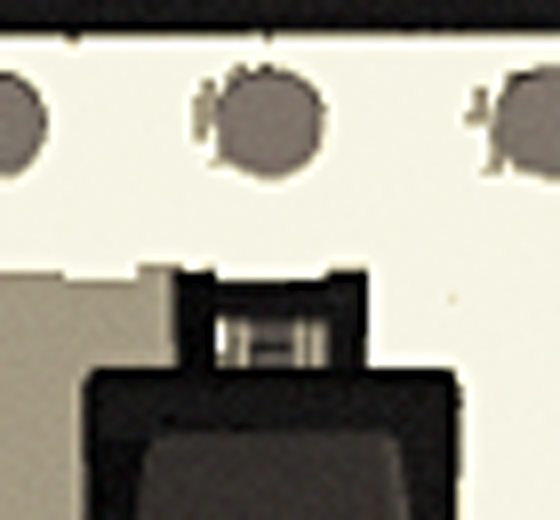

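View pics/s6.png

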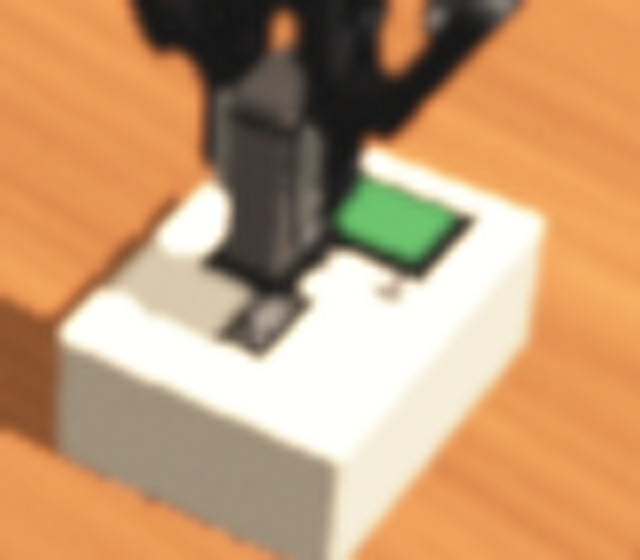

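Line and mouth nearly coincide, and the reading gives a depth of about 19.3 mm. I'll go 0.7 mm more and hold for over a second.

send_rows(
  targets=[
    [1,0,0,-0.7,0],
    [1,0,0,-0.7,0],
    [1,0,0,-0.7,0],
    [1,0,0,-0.7,0],
    [1,0,0,-0.7,0],
    [1,0,0,-0.7,0],
    [1,0,0,-0.7,0],
    [1,0,0,-0.7,0],
    [1,0,0,-0.7,0],
    [1,0,0,-0.7,0],
  ],
)

```text
time: 9.38
ee_pos: [0.4834, 0.0719, 0.0956]
tcp_rot: [-180.0, 0.0, 100.7]
wrist_force: [-0.0, 0.0, -0.4]
opening: 0.0193
```

send_rows(
  targets=[
    [1,0,0,0,0],
    [1,0,0,0,0],
    [1,0,0,0,0],
    [1,0,0,0,0],
    [1,0,0,0,0],
    [1,0,0,0,0],
    [1,0,0,0,0],
    [1,0,0,0,0],
    [1,0,0,0,0],
    [1,0,0,0,0],
  ],
)

```text
time: 10.62
ee_pos: [0.4834, 0.0719, 0.0956]
tcp_rot: [-180.0, -0.0, 100.7]
wrist_force: [0.9, -0.1, -0.6]
opening: 0.0193
```

Run:
```python
from workcell import bot
from h import *
o,c=wristcam(bot);im=c["pixels"]
print(o["time"],o["ee_pos"],o["tcp_rot"],o["wrist_force"])
cv2.imwrite("pics/w7.png",cv2.resize(im[160:225,220:290,::-1],None,fx=8,fy=8,interpolation=cv2.INTER_CUBIC))
# depth of tester top from display's known world width measured earlier (51.4..51.9 mm)
hsv=cv2.cvtColor(im,cv2.COLOR_RGB2HSV).astype(int);m=(hsv[...,0]>35)&(hsv[...,0]<85)&(hsv[...,1]>80)
for z in(.046,.048,.05,.052,.054):print(z,poly(c,m[90:180,190:310],z,190,90))
```

```text
10.625 [0.48337296 0.07189858 0.09558085] [-1.79998228e+02 -2.06837834e-03  1.00734452e+02] [ 0.87440664 -0.06421199 -0.61546652]
0.046 {'px': (253.2, 131.9), 'rect': array([424.5,  60.4]), 'size': array([29.7, 52.7]), 'ang': -79.2, 'cen': array([423.7,  60.2])}
0.048 {'px': (253.2, 131.9), 'rect': array([424.3,  60.4]), 'size': array([29.4, 52.1]), 'ang': -79.2, 'cen': array([423.6,  60.2])}
0.05 {'px': (253.2, 131.9), 'rect': array([424.1,  60.3]), 'size': array([29.1, 51.6]), 'ang': -79.2, 'cen': array([423.4,  60.1])}
0.052 {'px': (253.2, 131.9), 'rect': array([423.9,  60.3]), 'size': array([28.8, 51. ]), 'ang': -79.2, 'cen': array([423.2,  60.1])}
0.054 {'px': (253.2, 131.9), 'rect': array([423.7,  60.3]), 'size': array([28.5, 50.5]), 'ang': -79.2, 'cen': array([423. ,  60.1])}
```

View pics/w7.png

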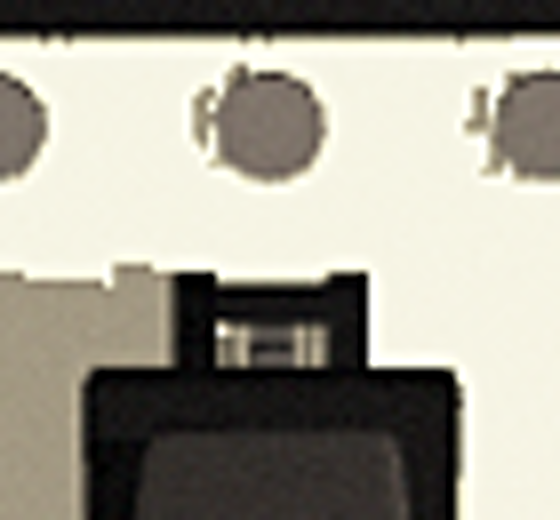

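Held over 2 s at 20 mm. Now lifting straight out and carrying it high over everything.

send_rows(
  targets=[
    [1,0,0,10,0],
    [1,0,0,25,0],
    [1,0,0,45,0],
    [1,0,0,70,0],
    [1,0,0,95,0],
    [1,0,0,120,0],
    [1,0,0,138,0],
    [1,0,0,145,0],
    [1,0,0,145,0],
  ],
)

```text
time: 11.8
ee_pos: [0.4836, 0.0719, 0.2411]
tcp_rot: [179.9, 0.0, 100.7]
wrist_force: [-0.2, 0.5, -1.3]
opening: 0.0193
```

send_rows(
  targets=[
    [1,3,-20,0,-1],
    [1,9,-60,0,-3],
    [1,16,-110,0,-5],
    [1,24,-160,0,-8],
    [1,31,-210,0,-10],
    [1,38,-260,0,-13],
    [1,46,-310,0,-15],
    [1,53,-360,0,-18],
    [1,60,-405,0,-20],
    [1,63,-425,0,-21],
  ],
)

```text
time: 13.05
ee_pos: [0.5459, -0.3554, 0.2386]
tcp_rot: [-179.9, -0.0, 79.6]
wrist_force: [0.5, -0.1, -1.9]
opening: 0.0198
```

send_rows(
  targets=[
    [1,0.6,-7.8,0,0],
    [1,0.6,-7.8,0,0],
    [1,0.6,-7.8,0,0],
    [1,0.6,-7.8,0,0],
  ],
)

```text
time: 13.55
ee_pos: [0.5471, -0.3601, 0.241]
tcp_rot: [180.0, 0.0, 79.8]
wrist_force: [-0.1, 0.1, -1.1]
opening: 0.0191
```

Run:
```python
from workcell import bot
from h import *
o,c=wristcam(bot);im=c["pixels"]
print(o["time"],o["ee_pos"],o["tcp_rot"],o["wrist_force"],o["opening"])
cv2.imwrite("pics/w8.png",im[:,:,::-1])
hsv=cv2.cvtColor(im,cv2.COLOR_RGB2HSV).astype(int)
m=(hsv[...,1]>100)&(hsv[...,2]>170)&(hsv[...,0]<35)
print(poly(c,m[140:205,215:300],.015,215,140))
```

```text
13.55 [ 0.54710129 -0.36005304  0.24104761] [1.79971081e+02 7.73548437e-03 7.97955364e+01] [-0.08896431  0.07442619 -1.14117524] 0.019130782621479686
{'px': (252.2, 165.3), 'rect': array([ 548. , -362.2]), 'size': array([29.2, 53. ]), 'ang': -11.0, 'cen': array([ 547. , -362.4])}
```

View pics/w8.png

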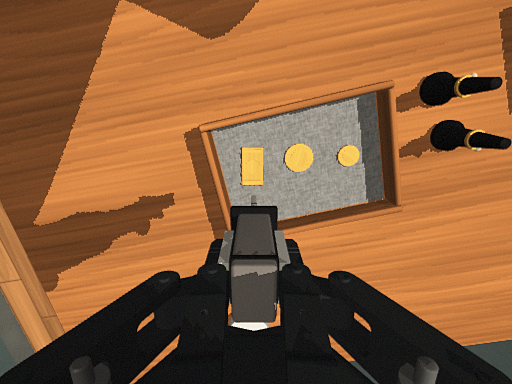

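The plaque at (252,165) is the oblong one and fits the earlier measurement within about 1 mm. The cones and medals are undisturbed. Lowering part way.

send_rows(
  targets=[
    [1,-0.2,-1.4,-25,-0.3],
    [1,-0.2,-1.4,-55,-0.3],
    [1,-0.2,-1.4,-85,-0.3],
    [1,-0.2,-1.4,-110,-0.3],
    [1,-0.2,-1.4,-125,-0.3],
    [1,-0.2,-1.4,-130,-0.3],
    [1,-0.2,-1.4,-130,-0.3],
    [1,-0.2,-1.4,-130,-0.3],
  ],
)

```text
time: 14.6
ee_pos: [0.5472, -0.3626, 0.1117]
tcp_rot: [179.9, 0.0, 79.4]
wrist_force: [-0.4, 0.5, -0.5]
opening: 0.0193
```

Run:
```python
from workcell import bot
from h import *
o,c=wristcam(bot);im=c["pixels"]
t=o["ee_pos"]
print(o["time"],t,o["tcp_rot"],o["wrist_force"],o["opening"])
cv2.imwrite("pics/w9.png",cv2.resize(im[130:230,200:310,::-1],None,fx=6,fy=6,interpolation=cv2.INTER_CUBIC))
hsv=cv2.cvtColor(im,cv2.COLOR_RGB2HSV).astype(int)
m=(hsv[...,1]>100)&(hsv[...,2]>150)&(hsv[...,0]<35)
cs=m[140:230,215:295];ys,xs=np.nonzero(cs)
for r in range(150,206,6):
    q=np.nonzero(m[r,215:300])[0]
    if len(q):
        a=onz(c,(215+q[0]-.5,r),.015)*1000;b=onz(c,(215+q[-1]+.5,r),.015)*1000;print(r,215+q[0],215+q[-1],np.round((a+b)[:2]/2,1),round(np.linalg.norm(a-b),1))
    # plaque edges
d=bot.camera("scene");p=proj(d,t-[0,0,.0657]).astype(int)
print(p-[50,40],proj(d,t-[0,0,.0657]),proj(d,(.548,-.3617,.015)))
cv2.imwrite("pics/s9.png",cv2.resize(d["pixels"][p[1]-40:p[1]+40,p[0]-50:p[0]+50,::-1],None,fx=7,fy=7,interpolation=cv2.INTER_CUBIC))
```

```text
14.6 [ 0.54720194 -0.36256313  0.11172351] [1.79917365e+02 3.43817557e-02 7.94353717e+01] [-0.36853451  0.45775706 -0.53411102] 0.01933753346103428
168 238 270 [ 523.3 -358.1] 30.1
174 239 270 [ 528.9 -358.6] 29.3
180 239 270 [ 534.5 -359.7] 29.5
186 239 270 [ 540.2 -360.8] 29.8
192 239 270 [ 546.  -361.8] 30.0
198 239 270 [ 551.8 -362.9] 30.2
204 239 269 [ 557.6 -364.5] 29.4
[107 111] [157.51736325 151.35663052] [159.04418842 160.40214135]
```

View pics/w9.png

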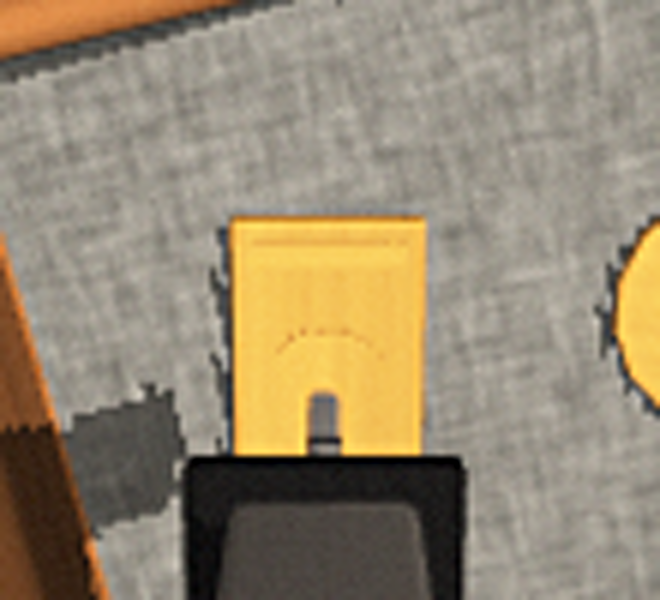

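View pics/s9.png

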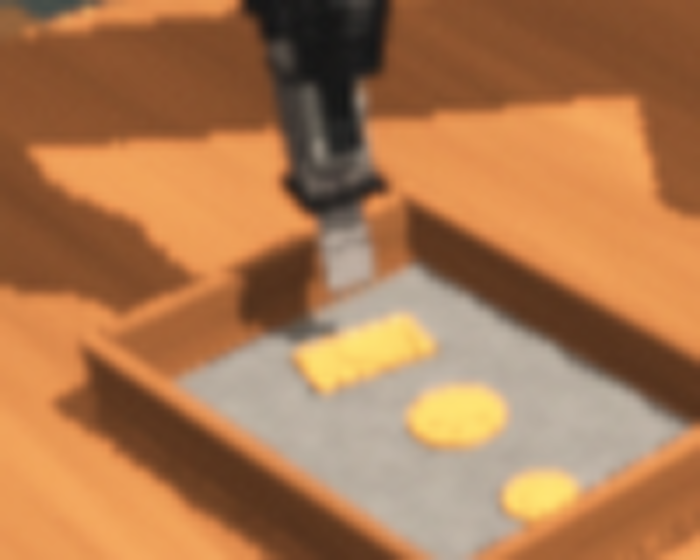

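Alignment is within about 0.7 mm on both axes and parallel. Making the last small correction and lowering to 8 mm.

send_rows(
  targets=[
    [1,-0.6,0.7,-6,0],
    [1,-0.6,0.7,-12,0],
    [1,-0.6,0.7,-18,0],
    [1,-0.6,0.7,-21,0],
    [1,-0.6,0.7,-22.5,0],
    [1,-0.6,0.7,-22.5,0],
    [1,-0.6,0.7,-22.5,0],
    [1,-0.6,0.7,-22.5,0],
  ],
)

```text
time: 15.7
ee_pos: [0.5463, -0.3617, 0.0883]
tcp_rot: [180.0, 0.0, 79.4]
wrist_force: [-0.0, 0.3, -1.2]
opening: 0.0195
```

Run:
```python
from workcell import bot
from h import *
o,c=wristcam(bot);im=c["pixels"]
t=o["ee_pos"]
print(o["time"],t,o["tcp_rot"],o["wrist_force"],o["opening"])
cv2.imwrite("pics/w10.png",cv2.resize(im[130:230,200:310,::-1],None,fx=6,fy=6,interpolation=cv2.INTER_CUBIC))
d=bot.camera("scene");p=proj(d,t-[0,0,.0657]).astype(int)
print(p-[50,40],proj(d,t-[0,0,.0657]),proj(d,(.548,-.3617,.015)))
cv2.imwrite("pics/s10.png",cv2.resize(d["pixels"][p[1]-40:p[1]+40,p[0]-50:p[0]+50,::-1],None,fx=7,fy=7,interpolation=cv2.INTER_CUBIC))
cv2.imwrite("pics/t10.png",bot.camera("top")["pixels"][:,:,::-1])
```

```text
15.7 [ 0.54626125 -0.36166894  0.08828384] [1.7998400e+02 6.3075288e-03 7.9435965e+01] [-0.04400114  0.25846537 -1.24689305] 0.019483547393319624
[109 118] [159.16054349 158.04752137] [159.04418842 160.40214135]
```

View pics/w10.png

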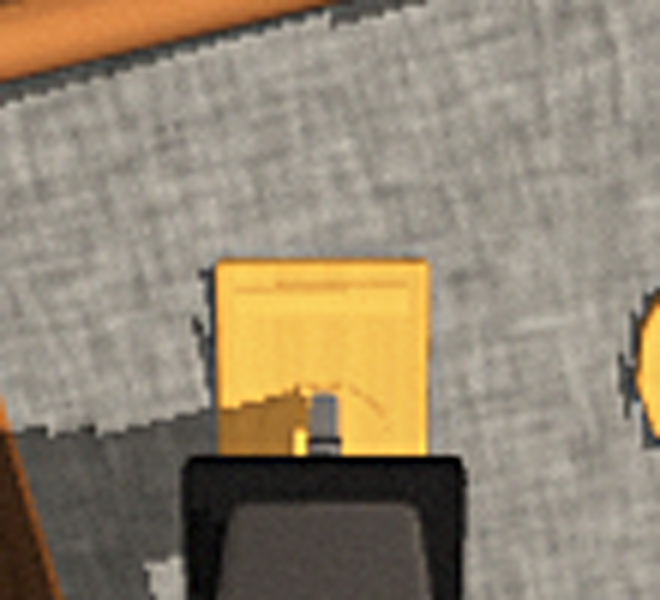

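View pics/s10.png

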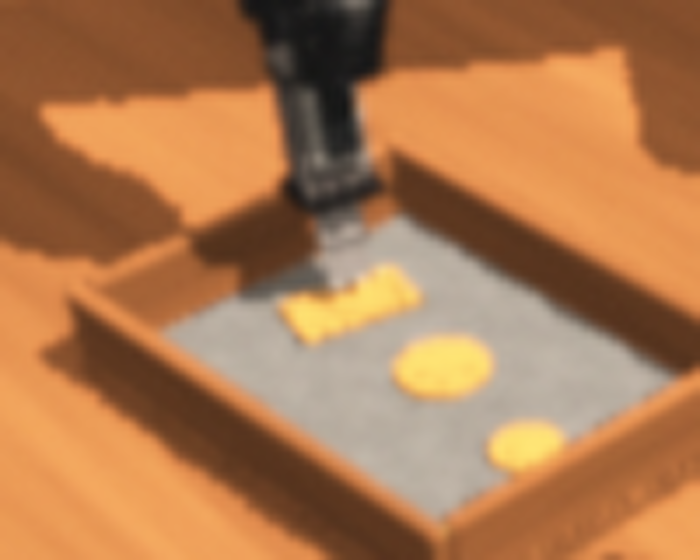

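View pics/t10.png

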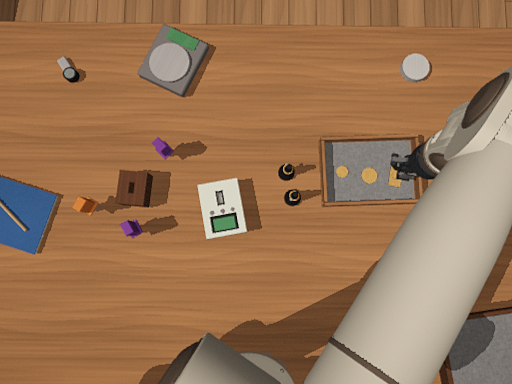

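send_rows(
  targets=[
    [1,0,0,0.3,0],
    [1,0,0,0.3,0],
    [1,0,0,0.3,0],
    [1,0,0,0.3,0],
    [1,0,0,0.3,0],
  ],
)

```text
time: 16.48
ee_pos: [0.5462, -0.3616, 0.0884]
tcp_rot: [180.0, -0.0, 79.4]
wrist_force: [-0.2, -0.6, -1.1]
opening: 0.0194
```

The top view shows cones (287,172) and (292,197), medals, plaque and look-alikes all where they were. The probe is held still over the plaque, so I'm handing in.

Run:
```python
from workcell import bot
print(bot.job_done())
```

```text
the job is handed in; nothing more can be done
None
```

I took the probe out of its holder, zeroed it in the tester and handed the job in at 16.5 s with the probe still held above the oblong plaque.

- **Tester:** the blade was lowered to about 20 mm (tip at z ≈ 30 mm), level with its line. It stayed there for about 2.5 s with under 1 N at the wrist.
- **Final pose:** the tip is about 7.7 mm above the plaque. It is within about 0.5 mm of the plaque's middle, and the blade's width lies along the plaque's long side to about 1°. The last correction asked for 0.3 mm up, but the reading rose only 0.1 mm.
- **Bystanders:** the last top view showed the medals, ring displays and look-alikes where they started.

**Disagreements:** the scene view put the tip a pixel or so lower (a few mm) than the wrist readings. I put that down to seeing the blade's near corner and went by the arm's height reading. The wrist view showed the tip about 1.2 mm off the jaws' centre along the blade's width, and I allowed for that.

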